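# Re-index a ratcheted sample-tube carousel from its home stop

### The arm

A 7-joint arm with a two-finger parallel gripper is mounted at the origin on the work surface. World frame = base frame: x ahead of the robot, y to its left, z up, the work surface at z = 0. Lengths are in mm, angles in rad, forces in N, time in s.
With the tool pointing down it reaches from about 400 to 875 mm from the base axis. Payload 6.5 kg.
Tool frame: the origin (TCP) lies between the finger pads; the fingertips stand 19 mm ahead of it and the grasp point (between the pads) is the TCP; z points along the fingers, y is the line along which they close (so a half turn about z gives the same grasp; the last joint's range is limited). The gripper opens to 88 mm and grips with 3 to 60 N. Pads are 18 mm wide; open, the fingers measure 123 mm over their backs; the gripper's body (75 mm by 187 mm) begins 45 mm behind the grasp point.
Start: joints at [-1.313, 0.536, -0.004, 1.538, 0.003, 1.067, -0.071], TCP at [206.806, 616.215, 257.716] pointing down, gripper open.
Joint ranges: [-2.7, 2.7], [-0.37, 2.16], [-1.27, 1.26], [0.24, 2.4], [-1.31, 4.45], [0.19, 1.91], [-2.76, 2.76]. Speed limits (rad/s): [2.39, 2.39, 3.14, 3.14, 3.14, 3.14, 3.14].

### API

Orientations are given as a unit quaternion [x, y, z, w].
In Python, from station import readout, read_camera, calibration, env, models gives the robot as it stands.
- The arm moves only by the shell command python3 -m creep 'ROWS' [FORCE]. ROWS is JSON, a list of rows, each a list of 3 entries, a list of its own where there are three numbers: the shift along the tool's x, y, z in mm, then the turn, a rotation vector about the tool's x, y, z in rad, then the finger opening in mm, from 0 to 88.1. In form: [[[tx, ty, tz], [ax, ay, az], claw], ...]. A call has 1 to 12 rows; each row shifts and turns the commanded pose from where the row before left it, along the tool's axes as they then stand; what a row does not reach is not made up. A row lasts 1/8 s, in which the tool goes at most 62.5 mm and 10.7 degrees, less where a joint would pass 70% of its speed; a pose out of reach is approached as far as the arm can. A call is refused whole if a number of a shift passes 62.5 or a number of a turn 0.188, either way. A call with a gripper value outside its range is refused whole. The fingers move at their own pace and stop on an object; FORCE is the grip in N (left out, the last holds). Time passes only in rows, so rows that do not move let the fingers close. It gives the time, the measured TCP pose, the force, the opening and the grip force at its end, in the units of the state.
- readout.get_obs(): the state, without advancing time (a new reading comes with each control period).
- read_camera(name): name is "side" or "top"; returns the picture (480x640x3 uint8, red, green, blue); there is no depth.
- calibration(name): a dict with "fov_y" (degrees; the focal length in pixels is half the picture's height over the tangent of half this angle, whatever the lens; pixels are square), "cx", "cy" (the principal point, pixels), "distortion" ([k1, k2, p1, p2, k3] as OpenCV has them; the pictures are not rectified), "world_from_camera" (4x4, takes a point from camera to world coordinates). Camera axes: x right, y down, z forward; pixel columns grow to the right and rows downward; lengths in mm; the calibration is good to about 2 mm. A picture is of the moment at which its call begins. calibration takes no time and is no camera call.
- env.finish_job(): hands the job in; it is judged then, once.
Trained networks look in the newest picture that a camera, given by its name, has taken for a name from the list of things; names that differ only in an ending like _2 or _b are one class to them, and where a whole thing is asked for, a point or a joint stands for the part that bears it (a point fixed in the world has none). Each returns a list of dicts, best first, with "score" (0 to 1); they miss things now and then, are a little off and sometimes report something else, mostly with a low value. They report only what shows in the picture. A call takes as long as a camera call.
- models.boxes_of(camera, target): "extent" ([left, top, right, bottom] as shares, 0 to 1, of the picture: columns of its width, rows of its height, round what is visible of it).
- models.mark_of(camera, target): "centre" ([column, row] as shares, 0 to 1, of the picture: columns of its width, rows of its height: a listed point, or the origin of a listed thing).
The state is a dict: "t": time; "joint_positions": joint angles; "dq": joint speeds; "joint_efforts": joint torques, N m; "tool_pos": TCP position; "tool_rot": TCP orientation; "ft_force": force on the tool from outside, world axes, zero at the start; "moment": the same for the moment, N m; "finger_gap": finger opening in mm; "grip_force": force on a finger pad.
Only numpy, scipy, OpenCV 4.12 (cv2) and the standard library are available. Lean on these libraries where they do the work, as an engineer would, in place of code of your own. Each camera call takes 0.05 s, during which the arm holds its last target. There are 200 camera calls.

### The job

The tube carousel has lost its count: flip its pawl off the ratchet by the ball-ended lever, turn the knob back (anticlockwise from above) until the wheel's lug rests gently on the home stop, and flip the pawl down onto the teeth again. Then advance the wheel (clockwise) two notches from home, one at a time: each time the pawl drops in behind a tooth, draw the wheel back until the tooth rests gently on the pawl, and leave it resting so on the second notch, pawl down. Never force the wheel hard against the pawl or the stop, and leave the bottles, beaker and other loose things where they are.

Things in the scene. Friction and masses are not known exactly. Their poses are not given: they have to be found in the camera images.
- station: White box 240 x 240 x 40 mm high, fixed; origin under its centre; the wheel's upright axis passes through it. Pawl bracket at its +y side (22 x 12 mm, centre x -50, y 104, top 90 mm), black reading head at +x (26 x 50 mm, centre x 105, top 75 mm), a vial on the -x -y corner of the deck. Wheel 170 mm across, 12 steel ratchet teeth 8 mm high on its upper face, 76 mm from the axis.
- knob_grip (a point): Middle of the knob, on the wheel's axis, 108 mm above the table. The knob is an upright black bar 46 mm long (x of this frame, which turns with the wheel), 14 mm thick (y), 85 to 127 mm above the table, on a thin stem: pinch it across y from above. Around it 12 capped tubes, 48 mm from the axis, reach 72 mm above the table.
- rotor (a joint): Knob and wheel angle, rad, growing clockwise from above (advance). The tooth ring, with the lug, is clamped on the wheel at an unknown setting: the pawl bars turning back somewhere in -0.1 to 0.1 (first notch from home) and 0.5236 farther (second). Home is 0.17 to 0.23 short of the first. Going forward the pawl drops in 0.06 past a notch. Starts at 0.72 to 1.1, ends at 1.9. Friction 0.06 N m.
- pawl (a joint): Pawl angle, rad: 0 = down, tip at the foot of a tooth; up to 0.2 riding up a tooth's slope; 1.12 = flipped off, lying back clear. Axle level, along the station's y, at x -50, z 80 mm of it; tip at y 76, lever at y 130. It tips by its own weight: let go below about 0.7 it falls onto the teeth, above about 0.95 it falls back and stays off. Under 1 N at the ball.
- pawl_ball (a point): Centre of the black ball (18 mm across) on the pawl's lever, 47 mm from its axle. Pawl down: at x -23, y 130, z 118 mm of the station (x up to 9 mm less on a tooth's slope). Pushed level towards the station's -x it flips the pawl off, and then lies at x -73, y 130, z 121 mm; pushed from there towards +x it sets the pawl down.
- stop: Home stop: upright steel pin 10 mm across, top 68 mm above the table, clamped on the station's deck; this origin is on the wheel's axis, the pin 95 mm from it along this body's -y. Turning back, a steel lug 8 mm wide on the tooth ring's rim meets the pin. Pin, teeth and pawl are stiff: the held knob turned 0.025 rad past contact already presses with some 13 N.
- vial: Loose amber vial 22 mm across, 42 mm high, on the station's deck; origin under its centre.
- beaker: Loose glass beaker 64 mm across, 85 mm high, beside the station's +y side; origin under its centre.
- reagent: Loose amber jar 52 mm across, 105 mm high, beside the station's -y side; origin under its centre.
- dropper: Loose amber dropper bottle 34 mm across, 75 mm high, beyond the station; origin under its centre.
- buffer: Loose white bottle 40 mm across, 85 mm high, beyond the station; origin under its centre.
- forceps: Loose steel forceps 130 mm long lying on the table to the right; origin under its middle.

How it is judged (in metres and radians):
On the way, in this order (a step that is already met when the one before it is completed fails the run):
1. the pawl is flipped off before the wheel is turned back (value of joint pawl above 0.95 rad and value of joint rotor above 0.4 rad), for 0.2 s.
2. the wheel is turned back until its lug rests on the home stop (at least 1 N) (value of joint pawl above 0.95 rad and contact force between rotor and stop above 1 N), for 0.2 s.
3. the pawl is down on the teeth again, the wheel still at home (value of joint pawl below 0.25 rad and value of joint rotor below -0.03 rad), for 0.2 s.
4. at the first notch the wheel is drawn back to rest on the pawl (at least 1 N) (value of joint pawl below 0.06 rad and value of joint rotor between -0.16 and 0.16 rad and contact force between rotor and pawl above 1 N), for 0.2 s.
5. at the second notch the wheel is drawn back to rest on the pawl (at least 1 N) (value of joint pawl below 0.06 rad and value of joint rotor between 0.36 and 0.69 rad and contact force between rotor and pawl above 1 N), for 0.2 s.
At the end, for the whole second after the job is handed in: The wheel stands at the second notch from home (rotor between 0.36 and 0.69 rad), at rest, the pawl down in that notch (under 0.04 rad), and every loose thing within 30 mm of where it stood (value of joint pawl below 0.04 rad and value of joint rotor between 0.36 and 0.69 rad and velocity of joint rotor below 0.05 rad/s and distance of each of vial, beaker, reagent, dropper, buffer, forceps from where it was at the start of the episode below 0.03 m); the robot touches nothing.
It fails at once if the wheel is forced against the pawl (over 20 N) (contact force between rotor and pawl above 20 N).
It fails at once if the wheel is forced against the home stop (over 20 N) (contact force between rotor and stop above 20 N).
It fails at once if a loose thing is knocked over or pushed away (distance of any of vial, beaker, reagent, dropper, buffer, forceps from where it was at the start of the episode above 0.05 m).
It also fails if it takes over 72 s, if anything falls off the work surface, if the arm or the gripper's body presses on something with over 40 N, if the wrist force passes 120 N, or if a joint passes its speed limit or range.

## Working session

There is one attempt and no reset: what is moved stays moved. The work goes in short steps, Python scripts to look and compute and a shell command to move; the robot and the scene stay as the last step left them, time stands still between calls to the robot, and variables do not carry over. Pictures are saved under pics/ and viewed, at most 10 in all, crops included, and the job is handed in when it is done.

```bash
ls; mkdir -p pics
cat > h.py <<'E'
import numpy as np,cv2
from station import readout, read_camera, calibration, env, models
def cam(n):
    c=calibration(n); f=240/np.tan(np.radians(c["fov_y"]/2))
    K=np.array([[f,0,c["cx"]],[0,f,c["cy"]],[0,0,1]]); T=np.array(c["world_from_camera"],float)
    return K,np.array(c["distortion"],float),T
def ray(n,uv):
    K,D,T=cam(n); p=cv2.undistortPoints(np.array([[uv]],float),K,D)[0,0]
    return T[:3,3],T[:3,:3]@np.array([p[0],p[1],1])
def atz(n,uv,z):
    o,d=ray(n,uv); return o+d*(z-o[2])/d[2]
def proj(n,P):
    K,D,T=cam(n); R=T[:3,:3].T; return cv2.projectPoints(np.array(P,float).reshape(-1,1,3),cv2.Rodrigues(R)[0],-R@T[:3,3],K,D)[0][:,0]
E
python3 - <<'E'
from h import *
o=readout.get_obs(); print({k:np.round(v,3).tolist() for k,v in o.items()})
for n in("top","side"):
    im=read_camera(n); cv2.imwrite(f"pics/{n}0.png",im[...,::-1])
    print(n,cam(n)[2].round(2).tolist())
    for t in("station","knob_grip","pawl_ball","stop","vial","beaker","reagent","dropper","buffer","forceps"):
        r=models.mark_of(n,t)
        z={"knob_grip":108,"pawl_ball":118}.get(t,0)
        for q in r[:2]:
            uv=np.array(q["centre"])*[640,480]; print(t,round(q["score"],2),uv.round(1),atz(n,uv,z).round(1))
E
```

```text
pics
{'t': 0.0, 'joint_positions': [-1.313, 0.537, -0.004, 1.539, 0.003, 1.067, -0.071], 'dq': [-0.001, -0.0, 0.001, 0.0, 0.001, -0.001, 0.002], 'joint_efforts': [0.0, -57.098, 0.991, -25.16, -0.056, 0.018, 0.0], 'tool_pos': [206.638, 615.679, 256.846], 'tool_rot': [0.161, 0.987, -0.001, -0.0], 'ft_force': [0.413, -1.144, -0.994], 'moment': [0.036, -0.007, -0.024], 'grip_force': 0.0, 'finger_gap': 88.239}
top [[0.0, -0.99, 0.15, 416.74], [-1.0, -0.0, 0.01, -78.29], [-0.01, -0.15, -0.99, 1280.87], [0.0, 0.0, 0.0, 1.0]]
station 0.78 [291.7 250.5] [574.5   9.4   0. ]
knob_grip 0.72 [290.2 241.4] [580.9   5.5 108. ]
pawl_ball 0.68 [227.8 236.4] [590.1 138.3 118. ]
vial 0.61 [320.6 297.7] [464.6 -58.6   0. ]
beaker 0.64 [206.7 221.1] [644.2 211.    0. ]
reagent 0.88 [383.6 252.5] [ 570.1 -205.7    0. ]
dropper 0.61 [275.7 155.1] [805.5  50.4   0. ]
forceps 0.55 [481.  328.2] [ 396.1 -425.9    0. ]
side [[-0.99, -0.07, 0.09, 490.52], [-0.11, 0.64, -0.76, 932.21], [-0.0, -0.77, -0.64, 949.99], [0.0, 0.0, 0.0, 1.0]]
station 0.9 [330.2 301.7] [576.8   0.8   0. ]
knob_grip 0.69 [331.5 270.9] [574.2   5.5 108. ]
knob_grip 0.23 [288.3 366.5] [630.4 291.7 108. ]
pawl_ball 0.51 [319.5 306. ] [587.8 132.1 118. ]
vial 0.53 [378.2 276.4] [ 460.8 -105.9    0. ]
beaker 0.69 [286.5 369.5] [651. 218.   0.]
reagent 0.62 [339.3 249.3] [ 572.2 -205.2    0. ]
dropper 0.59 [235.7 310.5] [803.8  56.6   0. ]
buffer 0.79 [254.1 272.1] [788.7 -85.7   0. ]
forceps 0.45 [405.3 207.4] [ 388.2 -428.6   -0. ]
```

Run:
```python
import cv2
for n,(x,y) in(("top",(190,170)),("side",(230,190))):
    im=cv2.imread(f"pics/{n}0.png")[y:y+190,x:x+230]
    cv2.imwrite(f"pics/{n}0c.png",cv2.resize(im,None,fx=3,fy=3,interpolation=cv2.INTER_CUBIC))
```

```text
(no output)
```

View pics/top0c.png

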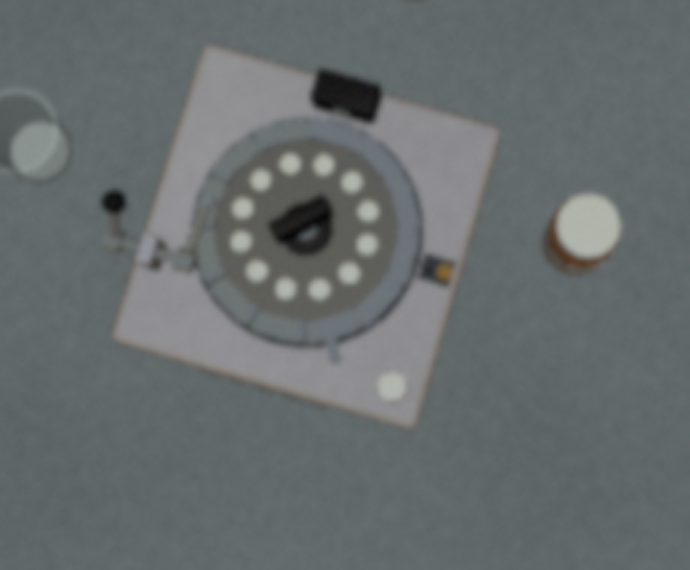

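View pics/side0c.png

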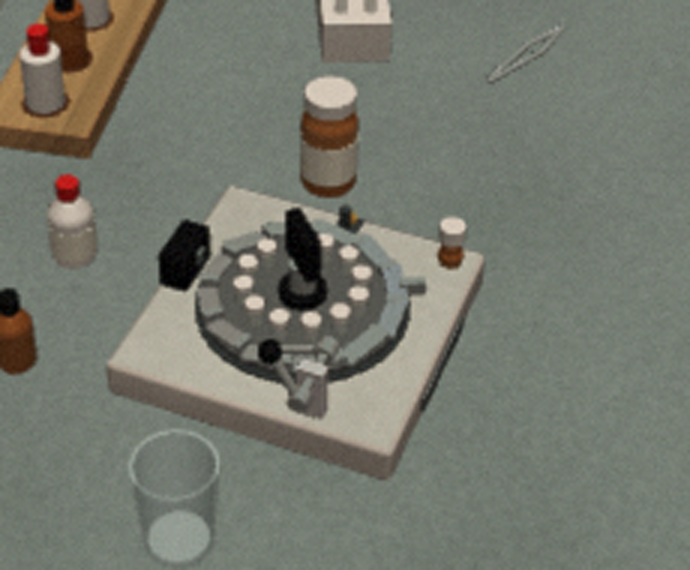

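Top crop: station is yawed about -0.31 rad, with the ball at crop (113,201), lug at (333,350), stop at (435,270) and knob centre near (302,217). Next I'll refine the station pose and the knob angle.

```bash
cat >> h.py <<'E'
def tri(a,b):
    (o1,d1),(o2,d2)=a,b; s=np.linalg.lstsq(np.c_[d1,-d2],o2-o1,rcond=None)[0]
    return (o1+d1*s[0]+o2+d2*s[1])/2, np.linalg.norm(o1+d1*s[0]-o2-d2*s[1])
E
python3 - <<'E'
from h import *
from scipy.optimize import least_squares
c=np.array([(208,45),(498,130),(415,427),(113,340)])/3+[190,170]
s=np.array([(231,186),(483,262),(389,455),(108,368)])/3+[230,190]
loc=np.array([(120,120),(120,-120),(-120,-120),(-120,120)]) 
sl=np.array([(120,-120),(-120,-120),(-120,120),(120,120)])
def P(p,l,z): R=np.array([[np.cos(p[2]),-np.sin(p[2])],[np.sin(p[2]),np.cos(p[2])]]); return np.c_[l@R.T+p[:2],np.full(len(l),z)]
f=lambda p:np.r_[(proj("top",P(p,loc,40))-c).ravel(),(proj("side",P(p,sl,40))-s).ravel()]
r=least_squares(f,[577,5,-.31]);p=r.x;print(p.round(3),f(p).round(1))
for n,a,b in(("knob",(290.2,241.4),(331.5,270.9)),("ball",(227.8,236.4),(319.5,306.)),("ballmine",(190+113/3,170+201/3),(230+269/3,190+351/3))):
    X,e=tri(ray("top",a),ray("side",b)); R=P([0,0,-p[2]],(X[:2]-p[:2])[None],0)[0,:2]; print(n,X.round(1),round(e,1),"local",R.round(1))
print("ball exp world",P(p,np.array([(-23,130.),(-32,130)]),118).round(1))
# stop & lug
for n,uv,z in(("stop",(435,270),68),("lug",(333,350),60)):
    X=atz("top",np.array(uv)/3+[190,170],z); L=P([0,0,-p[2]],(X[:2]-p[:2])[None],0)[0,:2]; print(n,L.round(1),np.hypot(*L),np.arctan2(L[1],L[0]))
# knob yaw: silhouette overlap
im=cv2.imread("pics/top0.png").max(2); m=(im<60).astype(np.uint8); m=m*0+m
box=np.array([(x,y) for x in(-23,23) for y in(-7,7)],float)
best=[]
for yaw in np.arange(-1.7,-.6,.02):
  for z0 in(85,):
    q=np.r_[p[:2],yaw]; h=cv2.convexHull(np.r_[proj("top",P(q,box,127)),proj("top",P(q,box,z0))].astype(np.float32))
    M=np.zeros_like(m); cv2.fillConvexPoly(M,np.round(h*16).astype(np.int32),1,shift=4)
    im2=im.astype(float); best.append((im2[M>0].mean(),round(yaw,2)))
print(sorted(best)[:8])
E
```

```text
[ 5.754e+02  6.266e+00 -2.850e-01] [-1.9 -1.   1.3 -0.6 -0.6  1.9 -2.3  0.5 -1.1 -1.6  1.4 -3.4  0.9 -0.
 -1.9 -1.7]
knob [577.5   5.5 108.6] 6.6 local [ 2.2 -0.1]
ball [588.2 137.2 123.5] 2.1 local [-24.5 129.3]
ballmine [587.5 137.9 121.1] 1.6 local [-25.3 129.7]
ball exp world [[589.8 137.5 118. ]
 [581.2 140.  118. ]]
stop [  -1.7 -102.1] 102.13018922996127 -1.5876439706164962
lug [-79.  -46.5] 91.6066375914786 -2.6097983907485682
[(np.float64(37.515151515151516), np.float64(-1.04)), (np.float64(37.559633027522935), np.float64(-0.9)), (np.float64(37.69396551724138), np.float64(-1.06)), (np.float64(37.797413793103445), np.float64(-1.14)), (np.float64(37.86695278969957), np.float64(-1.08)), (np.float64(37.99574468085106), np.float64(-1.12)), (np.float64(38.072649572649574), np.float64(-1.16)), (np.float64(38.163090128755364), np.float64(-1.1))]
```

```bash
python3 -m creep '[[[-25,-15,0],[0,0,0],0],[[-50,-29,0],[0,0,0],0],[[-50,-29,0],[0,0,0],0],[[-50,-29,0],[0,0,0],0],[[-50,-29,0],[0,0,0],0],[[-50,-29,0],[0,0,0],0],[[-50,-29,0],[0,0,0],0],[[-50,-29,0],[0,0,0],0],[[-50,-29,0],[0,0,0],0],[[-50,-29,0],[0,0,0],0],[[-50,-29,0],[0,0,0],0],[[-25,-18,0],[0,0,-0.04],0]]' 20
```

```text
t: 2.6
tool_pos: [627.4, 131.4, 257.8]
tool_rot: [0.143, 0.99, -0.001, 0.001]
ft_force: [0.8, 1.5, -0.3]
finger_gap: 0.2
grip_force: 0.0
```

```bash
python3 -m creep '[[[0,0,40],[0,0,0],0],[[0,1,45],[0,0,0],0],[[0,1,35],[0,0,0],0],[[0,0,7],[0,0,0],0],[[0,0,0],[0,0,0],0]]'
python3 - <<'E'
from h import *
im=read_camera("side"); cv2.imwrite("pics/s1.png",cv2.resize(im[190:380,230:460,::-1],None,fx=3,fy=3,interpolation=cv2.INTER_CUBIC))
E
```

```text
t: 3.22
tool_pos: [626.5, 137.0, 131.4]
tool_rot: [0.141, 0.99, 0.0, 0.0]
ft_force: [0.2, -0.5, -0.1]
finger_gap: 0.6
grip_force: 0.0
```

View pics/s1.png

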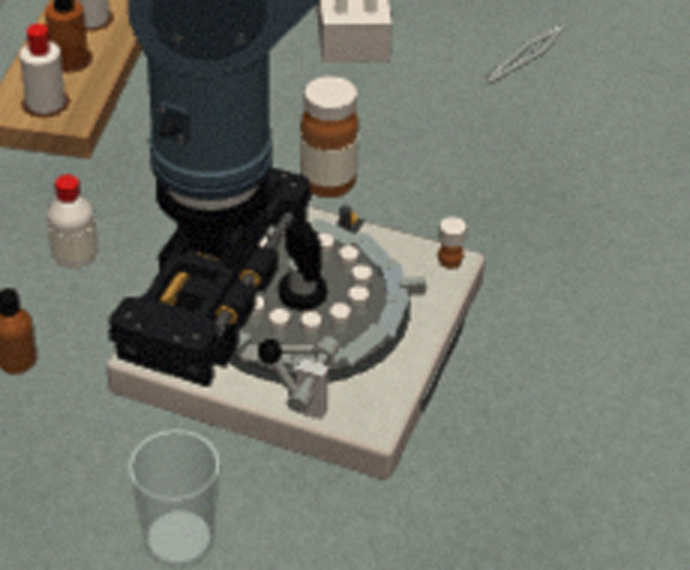

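The gripper stands on the ball's +x side (ball at crop (269,351)), clear of the knob. Pushing now.

```bash
python3 -m creep '[[[8,0,0],[0,0,0],0],[[8,0,0],[0,0,0],0],[[8,0,0],[0,0,0],0],[[8,0,0],[0,0,0],0],[[8,0,0],[0,0,0],0],[[8,0,0],[0,0,0],0],[[8,0,0],[0,0,0],0],[[6,0,0],[0,0,0],0],[[4,0,0],[0,0,0],0],[[0,0,0],[0,0,0],0],[[-15,0,0],[0,0,0],0],[[-15,0,-20],[0,0,0],0]]'
python3 - <<'E'
from h import *
im=read_camera("side"); cv2.imwrite("pics/s2.png",cv2.resize(im[190:380,230:460,::-1],None,fx=3,fy=3,interpolation=cv2.INTER_CUBIC))
for n in("side","top"):
    if n=="top": read_camera(n)
    for q in models.mark_of(n,"pawl_ball")[:2]: uv=np.array(q["centre"])*[640,480]; print(n,q["score"],uv,atz(n,uv,121).round(1))
E
```

```text
t: 4.78
tool_pos: [590.9, 146.5, 149.6]
tool_rot: [0.141, 0.99, -0.001, -0.002]
ft_force: [-0.1, 1.1, -0.6]
finger_gap: 0.3
grip_force: 0.0
side 0.63 [340.224 314.112] [540.9 153.7 121. ]
top 0.61 [221.888 259.584] [540.  148.8 121. ]
```

View pics/s2.png

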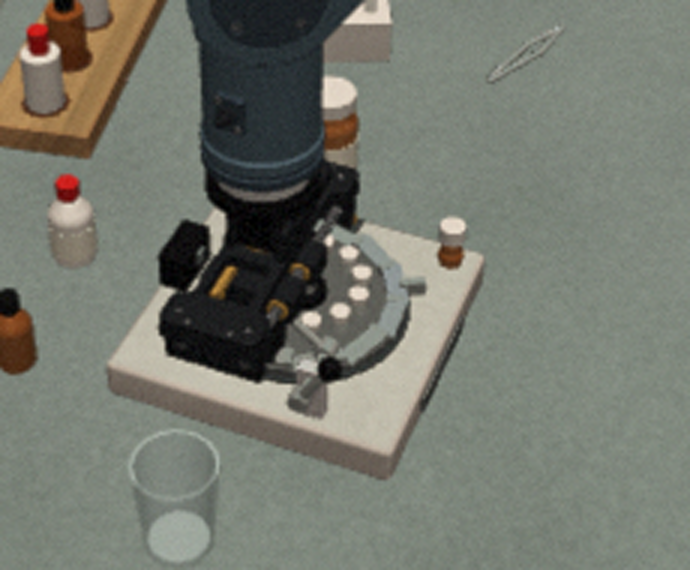

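```bash
python3 -m creep '[[[0,0,-32],[0,0,0],0],[[-5,-30,0],[0,0,0],88],[[-7,-40,0],[0,0,0],88],[[-7,-40,0],[0,0,0],88],[[-6.5,-29,0],[0,0,0],88],[[0,0,0],[0,0,0.16],88],[[0,0,0],[0,0,0.16],88],[[0,0,0],[0,0,0.16],88],[[0,0,0],[0,0,0.16],88],[[0,0,0],[0,0,0.16],88],[[0,0,0],[0,0,0],88]]'
python3 - <<'E'
from h import *
im=read_camera("top"); cv2.imwrite("pics/t3.png",cv2.resize(im[170:320,200:400,::-1],None,fx=4,fy=4,interpolation=cv2.INTER_CUBIC))
E
```

```text
t: 6.35
tool_pos: [576.1, 7.0, 181.8]
tool_rot: [0.515, 0.857, -0.001, -0.001]
ft_force: [0.2, 0.9, 0.6]
finger_gap: 87.9
grip_force: 0.0
```

Run:
```python
from h import *
im=read_camera("side"); cv2.imwrite("pics/s3.png",cv2.resize(im[190:380,230:460,::-1],None,fx=3,fy=3,interpolation=cv2.INTER_CUBIC))
```

```text
(no output)
```

View pics/s3.png

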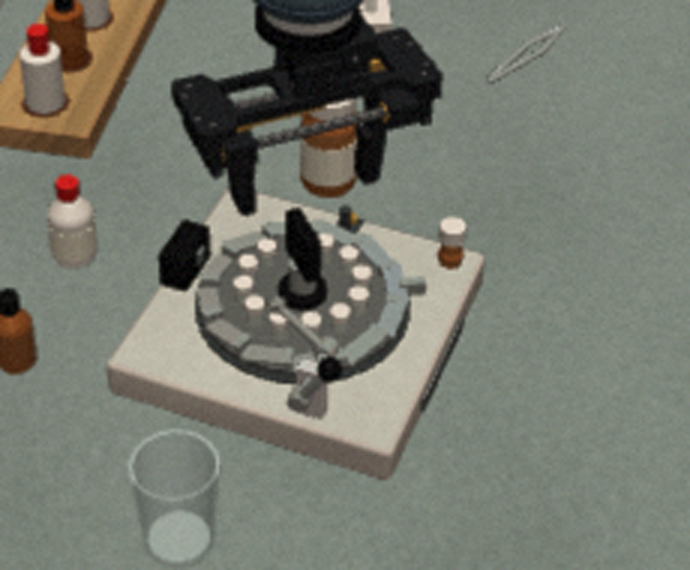

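Pawl lies flipped off (ball at crop (330,369)) and the fingers straddle the knob. Descending and gripping.

```bash
python3 -m creep '[[[0,0,20],[0,0,0],88],[[0,0,25],[0,0,0],88],[[0,0,18],[0,0,0],88],[[0,0,7],[0,0,0],88],[[0,0,0],[0,0,0],40],[[0,0,0],[0,0,0],25],[[0,0,0],[0,0,0],10],[[0,0,0],[0,0,0],0],[[0,0,0],[0,0,0],0],[[0,0,0],[0,0,0],0]]' 20
python3 - <<'E'
from h import *
o=readout.get_obs();print(o['moment'],o['joint_positions'],o['ft_force'])
E
```

```text
t: 7.7
tool_pos: [577.0, 6.4, 112.8]
tool_rot: [0.516, 0.857, 0.0, 0.0]
ft_force: [-0.4, -0.0, 0.8]
finger_gap: 30.2
grip_force: 0.0
[-0.04829745  0.06185129 -0.03461462] [-0.31929506  0.62717185  0.31046162  1.84835613 -0.2790987   0.70855498
  0.63619593] [-0.42322901 -0.02218123  0.83635423]
```

```bash
python3 -m creep '[[[0,0,0],[0,0,0],0],[[0,0,0],[0,0,0],0],[[0,0,0],[0,0,0],0],[[0,0,0],[0,0,0],0],[[0,0,0],[0,0,0],0],[[0,0,0],[0,0,0],0]]' 20
cat > m.py <<'E'
from h import *
import sys
o=readout.get_obs();q=o['tool_rot'];print("yaw",round(2*np.arctan2(q[0],q[1]),4),"M",o['moment'].round(3) if hasattr(o['moment'],'round') else o['moment'],"j7",round(o['joint_positions'][6],3), 'tau7',o['joint_efforts'][6])
E
python3 m.py; python3 m.py
```

```text
t: 8.45
tool_pos: [577.4, 6.7, 112.7]
tool_rot: [0.516, 0.857, 0.0, 0.0]
ft_force: [3.8, 0.3, -3.8]
finger_gap: 13.8
grip_force: 20.0
yaw 1.0836 M [ 0.202 -0.627 -0.082] j7 0.636 tau7 0.04903755965642631
yaw 1.0836 M [ 0.202 -0.627 -0.082] j7 0.636 tau7 0.04903755965642631
```

```bash
python3 -m creep '[[[0,0.7,0],[0,0,0],0],[[0,0,0],[0,0,-0.04],0],[[0,0,0],[0,0,-0.08],0],[[0,0,0],[0,0,-0.08],0],[[0,0,0],[0,0,-0.08],0],[[0,0,0],[0,0,-0.08],0],[[0,0,0],[0,0,-0.08],0],[[0,0,0],[0,0,-0.08],0],[[0,0,0],[0,0,-0.08],0],[[0,0,0],[0,0,-0.08],0],[[0,0,0],[0,0,-0.04],0],[[0,0,0],[0,0,0],0]]'; python3 m.py
python3 - <<'E'
from h import *
im=read_camera("side"); cv2.imwrite("pics/s4.png",cv2.resize(im[200:340,270:410,::-1],None,fx=4,fy=4,interpolation=cv2.INTER_CUBIC))
E
```

```text
t: 9.95
tool_pos: [576.8, 6.0, 112.7]
tool_rot: [0.181, 0.983, -0.0, -0.001]
ft_force: [-3.3, -1.8, 3.9]
finger_gap: 13.9
grip_force: 20.0
yaw 0.3642 M [-0.441  0.607  0.054] j7 1.211 tau7 0.13545499183237553
```

View pics/s4.png

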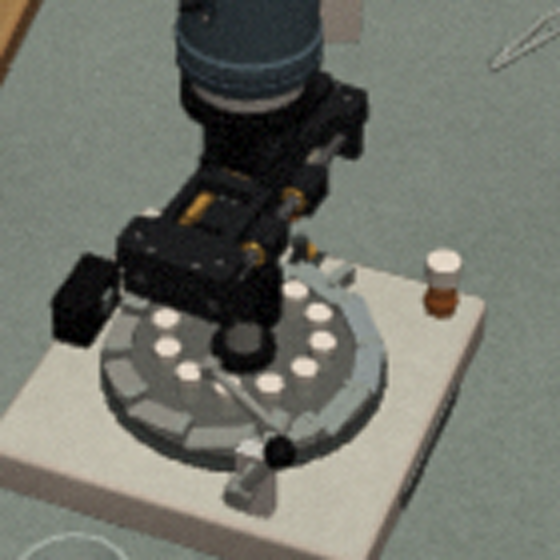

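```bash
cat > chk.py <<'E'
from h import *
import sys
o=readout.get_obs();q=o['tool_rot'];print("t",round(o['t'],2),"yaw",round(2*np.arctan2(q[0],q[1]),4),"Mz",round(o['moment'][2],3),"j7tau",round(o['joint_efforts'][6],3))
sys.exit(o['moment'][2]<float(sys.argv[1]))
E
C="python3 chk.py -0.2"
python3 -m creep '[[[0,0,0],[0,0,-0.02],0],[[0,0,0],[0,0,-0.02],0],[[0,0,0],[0,0,0],0]]' >o && $C && python3 -m creep '[[[0,0,0],[0,0,-0.015],0],[[0,0,0],[0,0,0],0]]' >o && $C && python3 -m creep '[[[0,0,0],[0,0,-0.01],0],[[0,0,0],[0,0,0],0]]' >o && $C && python3 -m creep '[[[0,0,0],[0,0,-0.01],0],[[0,0,0],[0,0,0],0]]' >o && $C && python3 -m creep '[[[0,0,0],[0,0,-0.01],0],[[0,0,0],[0,0,0],0]]' >o && $C && python3 -m creep '[[[0,0,0],[0,0,-0.01],0],[[0,0,0],[0,0,0],0]]' >o && $C && python3 -m creep '[[[0,0,0],[0,0,-0.01],0],[[0,0,0],[0,0,0],0]]' >o && $C && python3 -m creep '[[[0,0,0],[0,0,-0.01],0],[[0,0,0],[0,0,0],0]]' >o && $C; cat o
```

```text
t 10.38 yaw 0.324 Mz -0.028 j7tau 0.052
t: 10.38
tool_pos: [576.8, 5.9, 112.7]
tool_rot: [0.161, 0.987, -0.001, -0.001]
ft_force: [-4.4, -3.0, 5.5]
finger_gap: 14.1
grip_force: 20.0False
```

```bash
sed -i 's/sys.exit(\(.*\))$/sys.exit(int(\1))/' chk.py
C="python3 chk.py -0.2"
python3 -m creep '[[[0.3,-0.4,0],[0,0,0],0],[[0,0,0],[0,0,-0.01],0],[[0,0,0],[0,0,0],0]]' >o && $C && python3 -m creep '[[[0,0,0],[0,0,-0.01],0],[[0,0,0],[0,0,0],0]]' >o && $C && python3 -m creep '[[[0,0,0],[0,0,-0.01],0],[[0,0,0],[0,0,0],0]]' >o && $C && python3 -m creep '[[[0,0,0],[0,0,-0.01],0],[[0,0,0],[0,0,0],0]]' >o && $C && python3 -m creep '[[[0,0,0],[0,0,-0.01],0],[[0,0,0],[0,0,0],0]]' >o && $C && python3 -m creep '[[[0,0,0],[0,0,-0.01],0],[[0,0,0],[0,0,0],0]]' >o && $C && python3 -m creep '[[[0,0,0],[0,0,-0.01],0],[[0,0,0],[0,0,0],0]]' >o && $C && python3 -m creep '[[[0,0,0],[0,0,-0.01],0],[[0,0,0],[0,0,0],0]]' >o && $C; cat o
```

```text
t 10.75 yaw 0.3137 Mz -0.018 j7tau 0.055
t 11.0 yaw 0.3037 Mz -0.021 j7tau 0.058
t 11.25 yaw 0.2937 Mz -0.039 j7tau 0.058
t 11.5 yaw 0.2837 Mz -0.005 j7tau 0.058
t 11.75 yaw 0.2738 Mz -0.076 j7tau 0.058
t 12.0 yaw 0.2638 Mz -0.056 j7tau 0.058
t 12.25 yaw 0.2538 Mz -0.039 j7tau 0.058
t 12.5 yaw 0.2438 Mz 0.003 j7tau 0.058
t: 12.5
tool_pos: [576.8, 5.8, 112.7]
tool_rot: [0.122, 0.993, -0.0, -0.0]
ft_force: [-3.7, -4.0, 5.0]
finger_gap: 13.8
grip_force: 20.0
```

```bash
sed -i "s/sys.exit.*/sys.exit(int(abs(o['joint_efforts'][6])>float(sys.argv[1])))/" chk.py
C="python3 chk.py 0.15"
python3 -m creep '[[[0,0,0],[0,0,-0.01],0],[[0,0,0],[0,0,0],0]]' >o && $C && python3 -m creep '[[[0,0,0],[0,0,-0.01],0],[[0,0,0],[0,0,0],0]]' >o && $C && python3 -m creep '[[[0,0,0],[0,0,-0.01],0],[[0,0,0],[0,0,0],0]]' >o && $C && python3 -m creep '[[[0,0,0],[0,0,-0.01],0],[[0,0,0],[0,0,0],0]]' >o && $C && python3 -m creep '[[[0,0,0],[0,0,-0.01],0],[[0,0,0],[0,0,0],0]]' >o && $C && python3 -m creep '[[[0,0,0],[0,0,-0.01],0],[[0,0,0],[0,0,0],0]]' >o && $C && python3 -m creep '[[[0,0,0],[0,0,-0.01],0],[[0,0,0],[0,0,0],0]]' >o && $C && python3 -m creep '[[[0,0,0],[0,0,-0.01],0],[[0,0,0],[0,0,0],0]]' >o && $C && python3 -m creep '[[[0,0,0],[0,0,-0.01],0],[[0,0,0],[0,0,0],0]]' >o && $C && python3 -m creep '[[[0,0,0],[0,0,-0.01],0],[[0,0,0],[0,0,0],0]]' >o && $C && python3 -m creep '[[[0,0,0],[0,0,-0.01],0],[[0,0,0],[0,0,0],0]]' >o && $C && python3 -m creep '[[[0,0,0],[0,0,-0.01],0],[[0,0,0],[0,0,0],0]]' >o && $C; cat o
```

```text
t 12.75 yaw 0.2338 Mz -0.026 j7tau 0.058
t 13.0 yaw 0.2239 Mz -0.027 j7tau 0.058
t 13.25 yaw 0.2138 Mz -0.045 j7tau 0.058
t 13.5 yaw 0.2039 Mz -0.076 j7tau 0.058
t 13.75 yaw 0.1939 Mz -0.028 j7tau 0.058
t 14.0 yaw 0.184 Mz -0.041 j7tau 0.058
t 14.25 yaw 0.1739 Mz -0.036 j7tau 0.058
t 14.5 yaw 0.1639 Mz -0.014 j7tau 0.058
t 14.75 yaw 0.154 Mz -0.118 j7tau 0.058
t 15.0 yaw 0.1439 Mz 0.022 j7tau 0.058
t 15.25 yaw 0.1339 Mz 0.004 j7tau 0.058
t 15.5 yaw 0.124 Mz -0.042 j7tau 0.058
t: 15.5
tool_pos: [576.7, 5.6, 112.7]
tool_rot: [0.062, 0.998, -0.0, -0.001]
ft_force: [-4.8, -4.0, 4.3]
finger_gap: 14.0
grip_force: 20.0
```

```bash
C="python3 chk.py 0.15"
python3 -m creep '[[[0,0,0],[0,0,-0.01],0],[[0,0,0],[0,0,0],0]]' >o && $C && python3 -m creep '[[[0,0,0],[0,0,-0.01],0],[[0,0,0],[0,0,0],0]]' >o && $C && python3 -m creep '[[[0,0,0],[0,0,-0.01],0],[[0,0,0],[0,0,0],0]]' >o && $C && python3 -m creep '[[[0,0,0],[0,0,-0.01],0],[[0,0,0],[0,0,0],0]]' >o && $C && python3 -m creep '[[[0,0,0],[0,0,-0.01],0],[[0,0,0],[0,0,0],0]]' >o && $C && python3 -m creep '[[[0,0,0],[0,0,-0.01],0],[[0,0,0],[0,0,0],0]]' >o && $C && python3 -m creep '[[[0,0,0],[0,0,-0.01],0],[[0,0,0],[0,0,0],0]]' >o && $C && python3 -m creep '[[[0,0,0],[0,0,-0.01],0],[[0,0,0],[0,0,0],0]]' >o && $C; cat o
```

```text
t 15.75 yaw 0.114 Mz -0.056 j7tau 0.058
t 16.0 yaw 0.1047 Mz -0.24 j7tau 0.276
t: 16.0
tool_pos: [576.8, 5.6, 112.7]
tool_rot: [0.052, 0.999, -0.0, -0.001]
ft_force: [-3.6, -3.4, 5.1]
finger_gap: 13.5
grip_force: 20.0
```

```bash
python3 -m creep '[[[0,0,0],[0,0,-0.004],0],[[0,0,0],[0,0,0],0],[[0,0,0],[0,0,0],0],[[0,0,0],[0,0,0],0]]' >o; python3 chk.py 1
```

```text
t 16.5 yaw 0.101 Mz -0.286 j7tau 0.327
```

```bash
python3 -m creep '[[[0,0,0],[0,0,0.004],0],[[0,0,0],[0,0,0],44],[[0,0,0],[0,0,0],44],[[0,0,0],[0,0,0],44],[[0,0,0],[0,0,0],44],[[0,0,-15],[0,0,0],44],[[0,0,-30],[0,0,0],44],[[0,0,-23],[0,0,0.184],44],[[35,45,0],[0,0,0],0],[[35,45,0],[0,0,0],0],[[34,46,0],[0,0,0],0],[[0,0,0],[0,0,0],0]]'; python3 chk.py 1
python3 - <<'E'
from h import *
im=read_camera("side"); cv2.imwrite("pics/s5.png",cv2.resize(im[190:380,230:460,::-1],None,fx=3,fy=3,interpolation=cv2.INTER_CUBIC))
E
```

```text
t: 18.0
tool_pos: [514.4, 172.2, 181.8]
tool_rot: [0.139, 0.99, 0.002, -0.0]
ft_force: [0.3, -0.2, 0.4]
finger_gap: 6.3
grip_force: 0.0
t 18.0 yaw 0.2791 Mz 0.007 j7tau -0.472
```

View pics/s5.png

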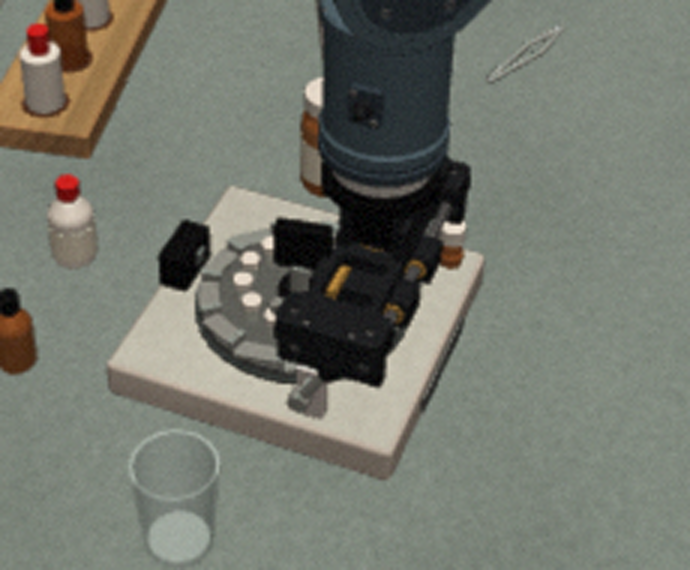

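```bash
python3 -m creep '[[[0,-4,20],[0,0,0],0],[[0,0,25],[0,0,0],0],[[0,0,6],[0,0,0],0],[[-8,0,0],[0,0,0],0],[[-8,0,0],[0,0,0],0],[[-8,0,0],[0,0,0],0],[[-8,0,0],[0,0,0],0],[[-8,0,0],[0,0,0],0],[[-8,0,0],[0,0,0],0],[[-7,0,0],[0,0,0],0],[[0,0,0],[0,0,0],0],[[15,0,-5],[0,0,0],0]]'; python3 -m creep '[[[0,0,-20],[0,0,0],0],[[0,0,-25],[0,0,0],0],[[0,0,0],[0,0,0],0]]'
python3 - <<'E'
from h import *
im=read_camera("side"); cv2.imwrite("pics/s6.png",cv2.resize(im[190:380,230:460,::-1],None,fx=3,fy=3,interpolation=cv2.INTER_CUBIC))
E
```

```text
t: 19.55
tool_pos: [553.0, 150.9, 134.5]
tool_rot: [0.144, 0.99, -0.0, -0.0]
ft_force: [0.1, -0.4, -0.0]
finger_gap: 0.3
grip_force: 0.0
t: 19.92
tool_pos: [553.4, 152.2, 181.6]
tool_rot: [0.143, 0.99, 0.001, 0.001]
ft_force: [-0.8, -0.6, -0.4]
finger_gap: 0.7
grip_force: 0.0
```

View pics/s6.png

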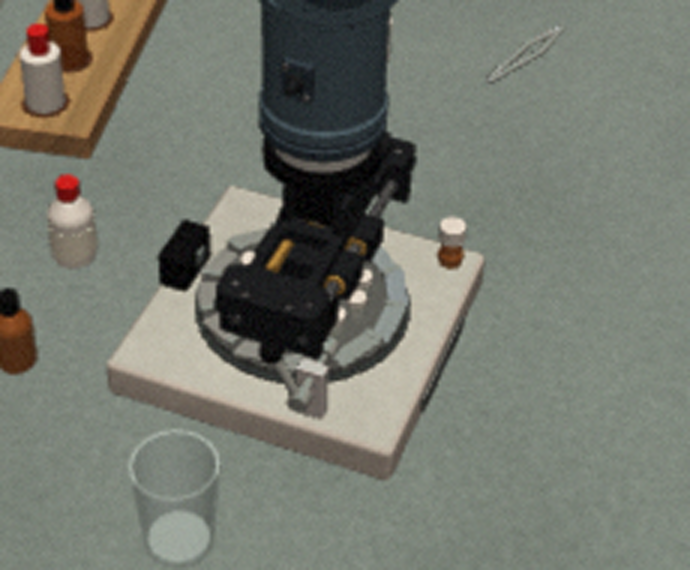

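Pawl is down again (ball at crop (270,350)). Regrasping the knob.

```bash
python3 -m creep '[[[-16,-34,0],[0,0,0],60],[[-16,-34,0],[0,0,0],60],[[-16,-34,0],[0,0,0],60],[[-15.5,-32,0],[0,0,0],60],[[0,0,0],[0,0,-0.09],60],[[0,0,0],[0,0,-0.092],60],[[0,0,0],[0,0,0],60]]'; python3 chk.py 1
```

```text
t: 20.85
tool_pos: [575.2, 5.0, 178.7]
tool_rot: [0.053, 0.999, 0.0, -0.001]
ft_force: [-0.5, 0.5, -0.4]
finger_gap: 59.8
grip_force: 0.0
t 20.85 yaw 0.1064 Mz 0.027 j7tau 0.453
```

```bash
python3 -m creep '[[[-1.2,0.6,15],[0,0,0],60],[[0,0,25],[0,0,0],60],[[0,0,20],[0,0,0],60],[[0,0,6],[0,0,0],60],[[0,0,0],[0,0,0],60]]'; python3 chk.py 1;python3 -m creep '[[[0,0,0],[0,0,0],14],[[0,0,0],[0,0,0],0],[[0,0,0],[0,0,0],0],[[0,0,0],[0,0,0],0],[[0,0,0],[0,0,0],0],[[0,0,0],[0,0,0],0],[[0,0,0],[0,0,0],0],[[0,0,0],[0,0,0],0]]' 20; python3 chk.py 1
```

```text
t: 21.48
tool_pos: [577.1, 5.3, 113.2]
tool_rot: [0.053, 0.999, -0.0, -0.001]
ft_force: [0.1, -0.3, 0.5]
finger_gap: 60.2
grip_force: 0.0
t 21.48 yaw 0.1061 Mz -0.019 j7tau -0.006
t: 22.48
tool_pos: [577.5, 5.5, 113.8]
tool_rot: [0.053, 0.999, 0.0, 0.0]
ft_force: [0.1, 2.1, 1.9]
finger_gap: 14.3
grip_force: 20.0
t 22.48 yaw 0.1056 Mz -0.09 j7tau 0.073
```

```bash
C="python3 chk.py 0.15"
python3 -m creep '[[[0,0,0],[0,0,0.03],0],[[0,0,0],[0,0,0.05],0],[[0,0,0],[0,0,0.05],0],[[0,0,0],[0,0,0.05],0],[[0,0,0],[0,0,0.05],0],[[0,0,0],[0,0,0.05],0],[[0,0,0],[0,0,0.05],0],[[0,0,0],[0,0,0],0],[[0,0,0],[0,0,0],0]]'; python3 chk.py 1
python3 -m creep '[[[0,0,0],[0,0,-0.03],0],[[0,0,0],[0,0,-0.03],0],[[0,0,0],[0,0,-0.01],0],[[0,0,0],[0,0,0],0],[[0,0,0],[0,0,0],0]]' >o && $C && python3 -m creep '[[[0,0,0],[0,0,-0.01],0],[[0,0,0],[0,0,0],0]]' >o && $C && python3 -m creep '[[[0,0,0],[0,0,-0.01],0],[[0,0,0],[0,0,0],0]]' >o && $C && python3 -m creep '[[[0,0,0],[0,0,-0.01],0],[[0,0,0],[0,0,0],0]]' >o && $C && python3 -m creep '[[[0,0,0],[0,0,-0.01],0],[[0,0,0],[0,0,0],0]]' >o && $C && python3 -m creep '[[[0,0,0],[0,0,-0.01],0],[[0,0,0],[0,0,0],0]]' >o && $C && python3 -m creep '[[[0,0,0],[0,0,-0.01],0],[[0,0,0],[0,0,0],0]]' >o && $C ; cat o
```

```text
t: 23.6
tool_pos: [577.6, 5.6, 113.8]
tool_rot: [0.216, 0.976, 0.0, 0.0]
ft_force: [-0.3, 3.0, 3.0]
finger_gap: 13.8
grip_force: 20.0
t 23.6 yaw 0.4351 Mz -0.024 j7tau 0.056
t 24.23 yaw 0.3655 Mz -0.001 j7tau 0.009
t 24.48 yaw 0.3553 Mz -0.056 j7tau 0.056
t 24.73 yaw 0.3453 Mz -0.043 j7tau 0.058
t 24.98 yaw 0.3353 Mz -0.051 j7tau 0.059
t 25.23 yaw 0.3253 Mz 0.039 j7tau 0.059
t 25.48 yaw 0.3153 Mz -0.01 j7tau 0.059
t 25.73 yaw 0.3054 Mz -0.046 j7tau 0.074
t: 25.72
tool_pos: [577.5, 5.5, 113.8]
tool_rot: [0.152, 0.988, 0.0, 0.0]
ft_force: [0.0, 5.6, 3.3]
finger_gap: 14.0
grip_force: 20.0
```

```bash
C="python3 chk.py 0.2"
python3 -m creep '[[[0,0,0],[0,0,-0.006],0],[[0,0,0],[0,0,0],0]]' >o && $C && python3 -m creep '[[[0,0,0],[0,0,-0.005],0],[[0,0,0],[0,0,0],0]]' >o && $C && python3 -m creep '[[[0,0,0],[0,0,-0.005],0],[[0,0,0],[0,0,0],0]]' >o && $C; python3 -m creep '[[[0,0,0],[0,0,0],0],[[0,0,0],[0,0,0],0]]' >o; $C
```

```text
t 25.98 yaw 0.2998 Mz -0.157 j7tau 0.194
t 26.23 yaw 0.2951 Mz -0.23 j7tau 0.27
t 26.48 yaw 0.2951 Mz -0.221 j7tau 0.252
```

```bash
C="python3 chk.py 0.15"
python3 -m creep '[[[0,0,0],[0,0,-0.004],0],[[0,0,0],[0,0,0],0],[[0,0,0],[0,0,0],0],[[0,0,0],[0,0,0],0]]' >o; python3 chk.py 1
python3 -m creep '[[[0,0,0],[0,0,0.04],0],[[0,0,0],[0,0,0.06],0],[[0,0,0],[0,0,0.06],0],[[0,0,0],[0,0,0.06],0],[[0,0,0],[0,0,0.06],0],[[0,0,0],[0,0,0.06],0],[[0,0,0],[0,0,0.06],0],[[0,0,0],[0,0,0.06],0],[[0,0,0],[0,0,0.06],0],[[0,0,0],[0,0,0.06],0],[[0,0,0],[0,0,0.05],0],[[0,0,0],[0,0,0],0]]'; python3 chk.py 1
python3 -m creep '[[[0,0,0],[0,0,0],0],[[0,0,0],[0,0,0],0]]' >o; python3 chk.py 1
```

```text
t 26.98 yaw 0.2912 Mz -0.283 j7tau 0.3
t: 28.48
tool_pos: [577.7, 5.8, 113.8]
tool_rot: [0.444, 0.896, 0.0, 0.0]
ft_force: [1.5, 5.2, 2.8]
finger_gap: 13.8
grip_force: 20.0
t 28.48 yaw 0.9208 Mz -0.036 j7tau -0.097
t 28.73 yaw 0.9203 Mz -0.045 j7tau 0.067
```

```bash
C="python3 chk.py 0.15"
python3 -m creep '[[[0,0,0],[0,0,-0.02],0],[[0,0,0],[0,0,-0.03],0],[[0,0,0],[0,0,-0.02],0],[[0,0,0],[0,0,0],0],[[0,0,0],[0,0,0],0]]' >o && $C && python3 -m creep '[[[0,0,0],[0,0,-0.01],0],[[0,0,0],[0,0,0],0]]' >o && $C && python3 -m creep '[[[0,0,0],[0,0,-0.008],0],[[0,0,0],[0,0,0],0]]' >o && $C && python3 -m creep '[[[0,0,0],[0,0,-0.008],0],[[0,0,0],[0,0,0],0]]' >o && $C && python3 -m creep '[[[0,0,0],[0,0,-0.006],0],[[0,0,0],[0,0,0],0]]' >o && $C && python3 -m creep '[[[0,0,0],[0,0,-0.006],0],[[0,0,0],[0,0,0],0]]' >o && $C ; cat o
```

```text
t 29.35 yaw 0.8501 Mz 0.037 j7tau -0.015
t 29.6 yaw 0.8402 Mz -0.06 j7tau 0.056
t 29.85 yaw 0.8322 Mz -0.097 j7tau 0.059
t 30.1 yaw 0.8246 Mz -0.092 j7tau 0.176
t: 30.1
tool_pos: [577.7, 5.7, 113.8]
tool_rot: [0.401, 0.916, 0.0, 0.0]
ft_force: [0.6, 5.1, 2.5]
finger_gap: 13.6
grip_force: 20.0
```

```bash
python3 -m creep '[[[0,0,0],[0,0,-0.007],0],[[0,0,0],[0,0,0],0],[[0,0,0],[0,0,0],0],[[0,0,0],[0,0,0],0],[[0,0,0],[0,0,0],0]]' >o; python3 chk.py 1
```

```text
t 30.73 yaw 0.818 Mz -0.214 j7tau 0.261
```

```bash
python3 -m creep '[[[0,0,0],[0,0,-0.004],0],[[0,0,0],[0,0,0],0],[[0,0,0],[0,0,0],0],[[0,0,0],[0,0,0],0]]' >o; python3 chk.py 1
python3 -m creep '[[[0,0,0],[0,0,0.003],0],[[0,0,0],[0,0,0],50],[[0,0,0],[0,0,0],50],[[0,0,0],[0,0,0],50],[[0,0,0],[0,0,0],50],[[0,0,0],[0,0,0],50],[[0,0,-10],[0,0,0],50],[[0,0,-30],[0,0,0],50],[[0,0,-50],[0,0,0],50],[[0,0,-50],[0,0,0],50],[[0,0,0],[0,0,0],50]]'
python3 - <<'E'
from h import *
im=read_camera("side"); cv2.imwrite("pics/s7.png",cv2.resize(im[190:380,230:460,::-1],None,fx=3,fy=3,interpolation=cv2.INTER_CUBIC))
E
```

```text
t 31.23 yaw 0.8141 Mz -0.35 j7tau 0.308
t: 32.6
tool_pos: [580.0, 5.0, 258.5]
tool_rot: [0.397, 0.918, 0.002, 0.004]
ft_force: [0.6, 0.1, -0.3]
finger_gap: 50.2
grip_force: 0.0
```

View pics/s7.png

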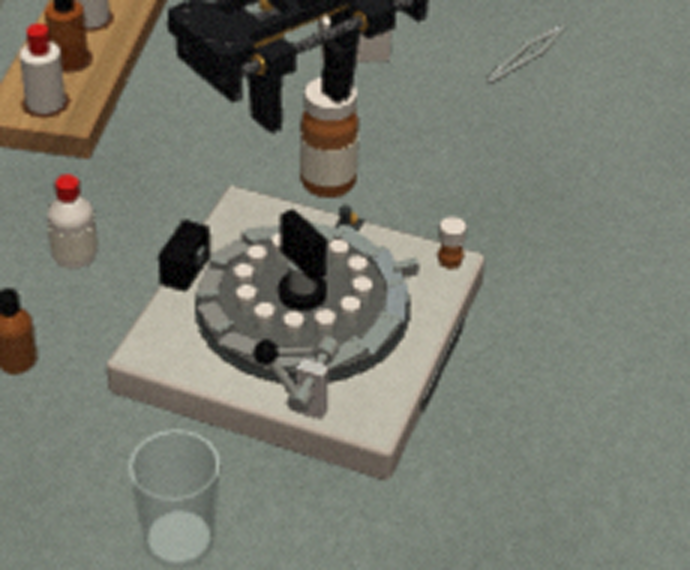

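The wheel stands on the second notch with the pawl down (ball at crop (265,351)), and the loose things visible in the crop are where they were. Handing in.

```bash
python3 -c "
from station import env
print(env.finish_job())"
```

```text
the job is handed in; nothing more can be done
None
```

The job is handed in with the wheel resting on the second notch and the pawl down; contacts stayed around 3 N by the wrist torque, and nothing loose looked moved in the last picture; the hand-in returned no verdict.

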